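# Level the sprung drilling table and hold it down

## Robot

A 6-joint arm with a two-finger parallel gripper is mounted at the origin on a cart in front of the work surface, level with it; the furniture and walls round the work are solid. World frame = base frame: x ahead of the robot, y to its left, z up, the work surface at z = 0. Lengths are in m, angles in rad, forces in N, time in s.
With the tool pointing down it reaches from about 0.325 to 0.775 m from the base axis. Payload 5.5 kg.
Tool frame: the origin (TCP) lies at the very end of the fingers, on their centre line; the grasp point (between the pads) lies 19 mm behind it; z points along the fingers, y is the line along which they close (so a half turn about z gives the same grasp; the last joint's range is limited). The gripper opens to 85 mm and grips with 20 to 120 N. Pads are 22 mm wide; open, the fingers measure 114 mm over their backs; the gripper's body (76 mm by 85 mm) begins 54 mm behind the grasp point. The pads swing forward as they close: fully open they stand 13 mm farther back than shut.
Start: joints at [1.152, 0.091, 1.231, -0, 1.82, -0.057], TCP at [0.212, 0.561, 0.231] pointing down, gripper open.
Joint ranges: [-2.87, 2.87], [-0.86, 2.18], [0.17, 2.46], [-1.51, 4.65], [0.06, 2.69], [-2.65, 2.65]. Speed limits (rad/s): [2.57, 2.57, 3.01, 3.14, 3.14, 3.14].

## Interface

Orientations are given as a unit quaternion [w, x, y, z].
In Python, from rig import arm gives the robot as it stands. The module is installed in compiled form; this text tells all that it offers.
- The arm moves only by the tool arm_command, never from a script. Its argument "increments" is a list of rows, each a list of 7 numbers: the turn, a rotation vector about the world's x, y, z in rad, then the shift along the world's x, y, z in m, then the opening, from 0 (shut) to 1 (fully open). A call has 1 to 12 rows; each row shifts and turns the commanded pose from where the row before left it; what a row does not reach is not made up. A row lasts 1/12 s, in which the tool goes at most 41.7 mm and 7.16 degrees, less where a joint would pass 70% of its speed; a pose out of reach is approached as far as the arm can. A call with a gripper value outside its range is refused whole. The fingers move at their own pace and stop on an object; "grip_force" is the grip in N (left out, the last holds). Time passes only in rows, so rows that do not move let the fingers close. It gives the time, the measured TCP pose, the force, the opening and the grip force at its end, in the units of the state.
- arm.get_obs(): the state, without advancing time (a new reading comes with each control period).
- arm.camera(name): name is "scene" or "top" or "wrist"; returns a dict with "frame" (420x560x3 uint8, red, green, blue), "fovy" (degrees; the focal length in pixels is half the picture's height over the tangent of half this angle, whatever the lens; pixels are square), "cx", "cy" (the principal point, pixels), "cam_to_world" (4x4, takes a point from camera to world coordinates). Camera axes: x right, y down, z forward; pixel columns grow to the right and rows downward; lengths in m; the calibration is good to about 2 mm. A picture is of the moment at which its call begins. There is no depth.
- arm.hand_in(): hands the job in; it is judged then, once.
Trained networks look in a picture, given as the dict that the camera call returned (one of the last four; its "shot" number tells which), for a name from the list of things; names that differ only in an ending like _2 or _b are one class to them, and where a whole thing is asked for, a point or a joint stands for the part that bears it (a point fixed in the world has none). Each returns a list of dicts, best first, with "p" (0 to 1); they miss things now and then, are a little off and sometimes report something else, mostly with a low value. They report only what shows in the picture. A call takes as long as a camera call.
- arm.recognise(name, picture): "xy" ([column, row] in pixels, amid what is visible of it).
The state is a dict: "time_s": time; "joint_pos": joint angles; "joint_vel": joint speeds; "joint_efforts": joint torques, N m; "tcp_pos": TCP position; "ee_rot": TCP orientation; "wrist_force": force on the tool from outside, world axes, zero at the start; "torque": the same for the moment, N m; "finger_gap": opening from 0.0 (shut) to 1.0 (fully open); "finger_force": force on a finger pad.
Only numpy, scipy, OpenCV 4.12 (cv2) and the standard library are available. Lean on these libraries where they do the work, as an engineer would, in place of code of your own. Each camera call takes 0.05 s, during which the arm holds its last target. There are 200 camera calls.

## Task

Level the drilling table for me. Take the spirit level from the bench, lay it in the lane between the table's guide rails and slide it under the bridge of drill bushes until its end is fully home against the back stop, and let go of it; then grip the thumb wheel of the levelling foot, press it down so that the sprung table sits firmly on its foot as it will under the drill, and turn the wheel until the bubble stands between the two lines of the vial. Finish while holding it like that, hand on the wheel, foot pressed on its steel disc and bubble centred, so that I can lock the foot; leave the other parts on the bench alone.

Things in the scene. Friction and masses are not known exactly. Their poses are not given: they have to be found in the camera images.
- spirit_level: aluminium spirit level with black end faces, a bar 200 (x) x 24 (y) x 40 (z) mm, 0.28 kg, lying loose on the bench. Origin: centre of its underside; x along its length (either end may go first), z up out of its top. A yellow-green vial lies in a 68 mm window in the middle of its top; the rest of either end is a solid bar, to be gripped across its 24 mm
- vial_mid (a point): middle of the vial, 37 mm above the level's underside; axes as the level's (x along it). Two black lines cross the vial 12.7 mm to either side of this point
- bubble_mid (a point): middle of the pale bubble, 16 mm long, which floats along the vial towards the higher end: 8.7 mm for each degree of slope, at most 18 mm either way (then it only shows the side). It needs about 1 s to settle. It stands between the lines when within 4 mm of the vial's middle
- lane_home (a point): point on top of the table's plate, mid-lane, where the middle of the level's underside lies when the level is home, its far end on the back stop. x points along the lane from its open mouth (robot's side) to the stop, y left, z up square to the plate; axes tilt with the table. Plate 262 x 110 x 10 mm, aluminium, top about 50 mm over the bench, from x = -130 to 132 mm, lane free above for x < 47
- lane_mouth (a point): on top of the plate in the middle of the lane's mouth, 125 mm before lane_home along the lane, same axes. The lane is 30 mm wide between two steel rails, 5 mm high and 8 mm wide, running from 25 mm beyond this point to the back stop and flared at the mouth. The plate ends 5 mm before this point. The back stop is a steel block 40 mm wide and 18 mm high, its face 100 mm beyond lane_home
- bridge_mid (a point): middle of the underside of the bridge of drill bushes, 52 mm above the plate and 62 mm beyond lane_home along the lane. The bar is 30 mm wide along the lane, 106 mm across it and 14 mm thick (screw heads 5 mm more); its posts leave 72 mm between them
- wheel_grip (a point): on the axis of the black round thumb wheel at the table's near left corner (98 mm before lane_home, 115 mm left, 28 mm above the plate), 14 mm above its skirt; axes turn with the wheel, z up its axis. Fluted hub 40 mm in diameter, 28 mm high, on a skirt 66 mm in diameter, 6 mm thick; fingertips round the hub can rest on the skirt and press. A spindle stands up to 13 mm out of its top
- thumb_wheel (a joint): turn of the wheel in rad, growing clockwise seen from above, -7 to 7; zero means nothing (the hinge stands a little higher or lower each day). Clockwise drives the foot down, 8 mm a full turn, so the pressed table stands higher at the near end by 2.1 degrees a full turn. It stays where left and resists with 0.07 N m. The wheel is captive in the table and rises and sinks with it
- drill_base: green base plate, 280 x 140 x 12 mm, bolted to the bench; origin under its centre. The table is hinged across its far end, 117 mm beyond lane_home. Two coil springs hold the near end up at a stop, 1.5 degrees too high, foot clear of its disc. About 6 to 9 N down on the wheel bring it to level; the foot, as found, lands with the near end too low. More push goes into the foot
- foot: levelling foot below the wheel: black rubber pad 32 mm in diameter on a threaded spindle. Origin: centre of the pad's underside. Pressed, it stands on a steel disc of the green base plate, top 16 mm above the bench; the rubber gives a fraction of a millimetre
- brass_blank: loose turned brass blank standing on the bench, 35 mm in diameter, 60 mm high; origin under its centre. To be left alone
- steel_flange: loose steel flange lying on the bench, 64 mm in diameter, 30 mm high; origin under its centre. To be left alone
- bearing: loose ball bearing lying on the bench, 42 mm in diameter, 12 mm high; origin under its centre. To be left alone

How it is judged:
By the outcome, as a careful person would: the job done as asked, in the order asked, and still so for the second after the job is handed in, while the arm keeps its last pose, push and grip.
It also fails if it takes over 72 s, if anything falls off the work surface, if the arm or the gripper's body presses on something with over 40 N, if the wrist force passes 120 N, or if a joint passes its speed limit or range.

## Working session

There is one attempt and no reset: what is moved stays moved. The work goes in short steps, Python scripts to look and compute and a tool call to move; the robot and the scene stay as the last step left them, time stands still between calls to the robot, and variables do not carry over. Pictures are saved under pics/ and viewed, at most 10 in all, crops included, and the job is handed in when it is done.

Besides the shell and the picture viewer there is one more tool, called after ">>>" as name(argument=value, ...) on one line, values as JSON. arm_command: Moves the arm, as the interface text tells. Its arguments: {"type":"object","properties":{"increments":{"type":"array","items":{"type":"array","items":{"type":"number"}}},"grip_force":{"type":"number"}},"required":["increments"]}

```bash
mkdir -p pics
cat > h.py <<'E'
import numpy as np, cv2
from rig import arm
def ray(c,uv):
    f=c["frame"].shape[0]/2/np.tan(np.radians(c["fovy"])/2)
    T=np.array(c["cam_to_world"]); d=T[:3,:3]@np.array([(uv[0]-c["cx"])/f,(uv[1]-c["cy"])/f,1]); return T[:3,3],d
def onz(c,uv,z):
    o,d=ray(c,uv); return o+d*(z-o[2])/d[2]
def proj(c,P):
    f=c["frame"].shape[0]/2/np.tan(np.radians(c["fovy"])/2)
    T=np.array(c["cam_to_world"]); p=T[:3,:3].T@(np.array(P)-T[:3,3]); return np.array([c["cx"]+f*p[0]/p[2],c["cy"]+f*p[1]/p[2]])
def save(n,im): cv2.imwrite("pics/"+n,cv2.cvtColor(np.ascontiguousarray(im),cv2.COLOR_RGB2BGR))
E
python3 - <<'E'
from h import *
np.set_printoptions(precision=3,suppress=True)
Z=dict(spirit_level=.02,vial_mid=.037,lane_home=.05,lane_mouth=.05,bridge_mid=.1,wheel_grip=.08,drill_base=.01,brass_blank=.03,steel_flange=.015,bearing=.006,bubble_mid=.037)
ims=[]
for n in ["top","scene"]:
    c=arm.camera(n); ims.append(c["frame"]); T=np.array(c["cam_to_world"]);print(n,c["fovy"],T[:3,3],T[:3,2]); save(n+"0.png",c["frame"])
    for k,z in Z.items():
        for r in arm.recognise(k,c)[:2]: print(k,round(r["p"],2),np.array(r["xy"]),onz(c,r["xy"],z))
o=arm.get_obs();print(o)
E
```

```text
top 57.6905354630371 [0.413 0.023 1.224] [ 0.134 -0.005 -0.991]
spirit_level 0.84 [300.8 201.6] [ 0.611 -0.031  0.02 ]
vial_mid 0.72 [304.9 203.5] [ 0.602 -0.043  0.037]
vial_mid 0.3 [176.5 195.3] [0.624 0.363 0.037]
lane_home 0.83 [173.4 193.8] [0.626 0.369 0.05 ]
lane_home 0.42 [369.3 249.7] [ 0.459 -0.24   0.05 ]
lane_mouth 0.78 [175.5 197.8] [0.614 0.362 0.05 ]
bridge_mid 0.94 [175.2 196.7] [0.608 0.348 0.1  ]
wheel_grip 0.81 [158.1 237.3] [0.488 0.399 0.08 ]
wheel_grip 0.48 [173.6 196.9] [0.611 0.359 0.08 ]
drill_base 0.92 [177.6 196.5] [0.625 0.367 0.01 ]
drill_base 0.49 [160.1 237.6] [0.492 0.416 0.01 ]
brass_blank 0.58 [376.1 195.4] [ 0.632 -0.27   0.03 ]
steel_flange 0.84 [371.5 251.5] [ 0.454 -0.255  0.015]
steel_flange 0.28 [301.1 204.3] [ 0.603 -0.032  0.015]
bearing 0.6 [403.  214.8] [ 0.574 -0.361  0.006]
scene 42.13794437575021 [-0.464 -0.638  0.635] [ 0.764  0.498 -0.41 ]
spirit_level 0.97 [315.7 231.8] [ 0.599 -0.042  0.02 ]
vial_mid 0.84 [315.2 233.1] [ 0.563 -0.061  0.037]
lane_home 0.86 [196.  185.6] [0.618 0.365 0.05 ]
lane_mouth 0.7 [198.6 186.8] [0.615 0.353 0.
[... 178 characters left out ...]
.6 249.1] [ 0.533 -0.31   0.08 ]
drill_base 0.84 [189.7 191.5] [0.646 0.419 0.01 ]
steel_flange 0.85 [374.8 285.9] [ 0.457 -0.267  0.015]
bearing 0.71 [442.3 277.9] [ 0.579 -0.372  0.006]
bearing 0.44 [196.2 187.7] [0.687 0.429 0.006]
{'time_s': 1.2, 'joint_pos': array([ 1.152,  0.091,  1.231, -0.   ,  1.82 , -0.057]), 'joint_vel': array([-0.   ,  0.   , -0.001,  0.   ,  0.001, -0.001]), 'joint_efforts': array([  0.   , -45.845, -41.81 ,   0.   ,   0.   ,  -0.   ]), 'tcp_pos': array([0.212, 0.561, 0.231]), 'ee_rot': array([0.   , 0.18 , 0.984, 0.   ]), 'wrist_force': array([-0.974,  0.892,  0.157]), 'torque': array([0.005, 0.006, 0.035]), 'finger_force': 0.0, 'finger_gap': 0.996363525992367}
```

Run:
```python
from h import *
c=cv2.imread("pics/top0.png"); 
a=cv2.resize(c[130:270,110:330],(800,509),interpolation=cv2.INTER_CUBIC); cv2.imwrite("pics/topc.png",a)
```

```text
(no output)
```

View pics/topc.png

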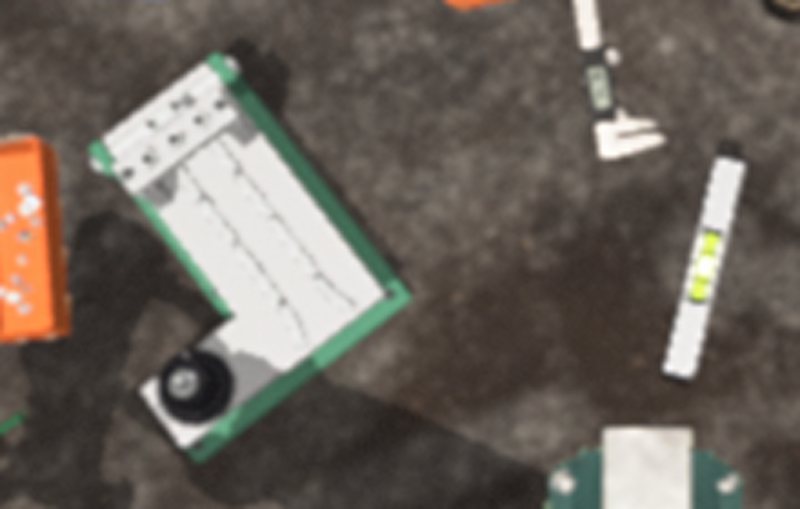

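View pics/scene0.png

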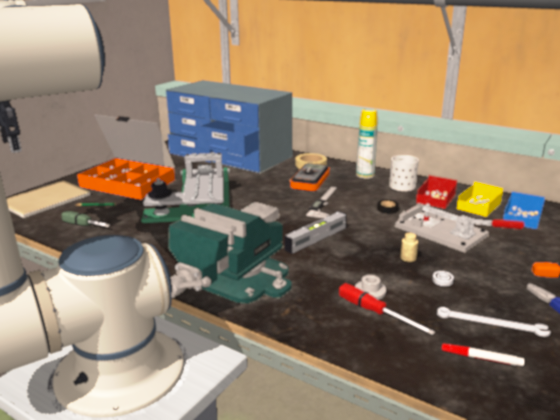

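Top crop: the level has ends near (678,376) and (731,152). The lane runs from mouth (~(328,318)) up-left to the bridge, the wheel is at (190,385), and the vise is just below the level.

Run:
```python
from h import *
np.set_printoptions(precision=4,suppress=True)
c=arm.camera("top")
C=lambda u,v:(110+u/3.636,130+v/3.636)
a=onz(c,C(678,377),.03);b=onz(c,C(731,151),.03)
print(a,b,(a+b)/2,np.linalg.norm(a-b),np.degrees(np.arctan2(*(b-a)[1::-1])))
R0,R1=onz(c,C(352,303),.058),onz(c,C(225,145),.055)
L0,L1=onz(c,C(305,335),.058),onz(c,C(185,168),.055)
for p,q in((R0,R1),(L0,L1),(onz(c,C(385,293),.055),onz(c,C(238,95),.05))): print(p,q,np.degrees(np.arctan2(*(q-p)[1::-1])),np.linalg.norm(p-q))
w=onz(c,C(190,385),.08); print("wheel",w)
print("plate near R",onz(c,C(385,293),.055),"green far",onz(c,C(222,62),.012),onz(c,C(97,155),.012),"near",onz(c,C(408,298),.012),onz(c,C(197,460),.012))
```

```text
[ 0.5071 -0.0171  0.03  ] [ 0.7073 -0.0625  0.03  ] [ 0.6072 -0.0398  0.03  ] 0.20528218597646922 -12.803302437202595
[0.5648 0.2606 0.058 ] [0.7014 0.3757 0.055 ] 40.13842105363833 0.17868569324841868
[0.5371 0.2992 0.058 ] [0.6807 0.4091 0.055 ] 37.4220827659992 0.18085564798350573
[0.574  0.2335 0.055 ] [0.7473 0.3682 0.05  ] 37.868854742699035 0.2195041151728686
wheel [0.4923 0.3869 0.08  ]
plate near R [0.574  0.2335 0.055 ] green far [0.7886 0.3952 0.012 ] [0.7015 0.5023 0.012 ] near [0.5758 0.2208 0.012 ] [0.432 0.399 0.012]
```

>>> arm_command(increments=[[0, 0, 0.0057, 0.0144, -0.0246, 0, 1], [0, 0, 0.0057, 0.0144, -0.0246, 0, 1], [0, 0, 0.0057, 0.0144, -0.0246, 0, 1], [0, 0, 0.0057, 0.0144, -0.0246, 0, 1], [0, 0, 0.0057, 0.0144, -0.0246, 0, 1], [0, 0, 0.0057, 0.0144, -0.0246, 0, 1], [0, 0, 0.0057, 0.0144, -0.0246, 0, 1], [0, 0, 0.0057, 0.0144, -0.0246, 0, 1], [0, 0, 0.0057, 0.0144, -0.0246, 0, 1], [0, 0, 0.0057, 0.0144, -0.0246, 0, 1], [0, 0, 0.0057, 0.0144, -0.0246, 0, 1], [0, 0, 0.0057, 0.0144, -0.0246, 0, 1]])

```text
time_s: 2.25
tcp_pos: [0.3856, 0.2647, 0.2315]
ee_rot: [0.0, 0.146, 0.989, 0.0]
wrist_force: [-0.3, 0.9, 0.6]
finger_gap: 0.997
finger_force: 0.0
```

>>> arm_command(increments=[[0, 0, 0.0057, 0.0144, -0.0246, 0, 0.7], [0, 0, 0.0057, 0.0144, -0.0246, 0, 0.7], [0, 0, 0.0057, 0.0144, -0.0246, 0, 0.7], [0, 0, 0.0057, 0.0144, -0.0246, 0, 0.7], [0, 0, 0.0057, 0.0144, -0.0246, 0, 0.7], [0, 0, 0.0057, 0.0144, -0.0246, 0, 0.7], [0, 0, 0.0057, 0.0144, -0.0246, 0, 0.7], [0, 0, 0.0057, 0.0144, -0.0246, 0, 0.7], [0, 0, 0.0057, 0.0144, -0.0246, 0, 0.7], [0, 0, 0.0057, 0.0144, -0.0246, 0, 0.7], [0, 0, 0.0057, 0.0144, -0.0246, 0, 0.7], [0, 0, 0.0057, 0.0144, -0.0246, 0, 0.7]])

```text
time_s: 3.25
tcp_pos: [0.5585, -0.0306, 0.2314]
ee_rot: [0.0, 0.112, 0.994, 0.0]
wrist_force: [1.4, 1.1, 0.8]
finger_gap: 0.7
finger_force: 0.0
```

Run:
```python
from h import *
np.set_printoptions(precision=4,suppress=True)
c=arm.camera("wrist"); save("w1.png",c["frame"]); o=arm.get_obs(); print(o["time_s"],o["tcp_pos"],o["ee_rot"],o["joint_pos"])
T=np.array(c["cam_to_world"]);print(T)
import pickle; pickle.dump(c,open("w1.pkl","wb"))
for k,z in dict(spirit_level=.04,vial_mid=.037).items():
    for r in arm.recognise(k,c)[:2]: print(k,round(r["p"],2),np.array(r["xy"]),onz(c,r["xy"],z))
```

```text
3.3 [ 0.56   -0.0349  0.2303] [ 0.0003  0.1139  0.9935 -0.0015] [-0.121  -0.0145  1.3407 -0.0031  1.8149 -1.4643]
[[ 0.223   0.932   0.2858  0.486 ]
 [ 0.9748 -0.2131 -0.0657 -0.0127]
 [-0.0003  0.2932 -0.956   0.3743]
 [ 0.      0.      0.      1.    ]]
spirit_level 0.97 [283.9 210.1] [ 0.5897 -0.0361  0.04  ]
spirit_level 0.2 [550.3 141.8] [0.5789 0.248  0.04  ]
vial_mid 0.95 [283.4 212.3] [ 0.593  -0.0374  0.037 ]
```

View pics/w1.png

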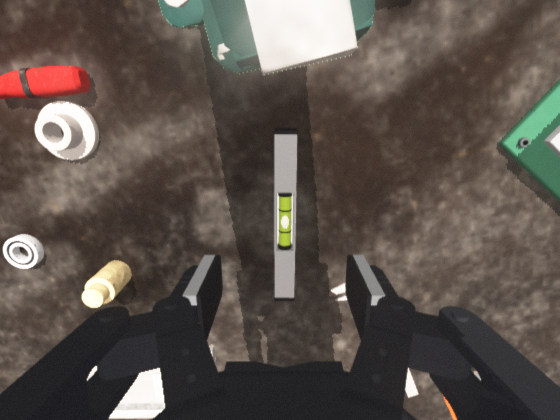

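Wrist view: level runs vertically from (286,131) to (285,298), vial middle ~(285,221), squarely aligned with the tool; the vise is at the top, ~60 px clear of the near end.

Run:
```python
from h import *
import pickle
np.set_printoptions(precision=4,suppress=True)
c=pickle.load(open("w1.pkl","rb"))
a=onz(c,(285.8,133),.04);b=onz(c,(284.7,298),.04);v=onz(c,(285,221),.037)
print(a,b,(a+b)/2,np.linalg.norm(a-b),v,np.degrees(np.arctan2(*(b-a)[1::-1])))
o=arm.get_obs();R=o["ee_rot"];print(o["tcp_pos"],R)
print("tcp px",proj(c,o["tcp_pos"]))
d=(b-a)/np.linalg.norm(b-a); print("grip",(a+b)/2-d*.052, "vise edge z.1",onz(c,(290,70),.1))
```

```text
[ 0.5095 -0.0158  0.04  ] [ 0.6979 -0.0598  0.04  ] [ 0.6037 -0.0378  0.04  ] 0.1935123903886097 [ 0.6034 -0.038   0.037 ] -13.154726584006807
[ 0.5583 -0.0308  0.2305] [-0.0007  0.1137  0.9935 -0.    ]
tcp px [280.5866 265.0802]
grip [ 0.5531 -0.026   0.04  ] vise edge z.1 [ 0.4583 -0.0012  0.1   ]
```

>>> arm_command(increments=[[0, 0, 0, -0.001, 0.001, -0.03, 0.7], [0, 0, 0, -0.001, 0.001, -0.03, 0.7], [0, 0, 0, -0.001, 0.001, -0.03, 0.7], [0, 0, 0, -0.001, 0.001, -0.03, 0.7], [0, 0, 0, -0.001, 0.0008, -0.03, 0.7], [0, 0, 0, 0, 0, -0.03, 0.7], [0, 0, 0, 0, 0, -0.02, 0.7], [0, 0, 0, 0, 0, -0.0185, 0.7], [0, 0, 0, 0, 0, 0, 0.7], [0, 0, 0, 0, 0, 0, 0], [0, 0, 0, 0, 0, 0, 0], [0, 0, 0, 0, 0, 0, 0]], grip_force=90)

```text
time_s: 4.4
tcp_pos: [0.5541, -0.0246, 0.0152]
ee_rot: [0.002, 0.112, 0.994, -0.0]
wrist_force: [-0.8, -1.0, 4.2]
finger_gap: 0.286
finger_force: 7.3
```

>>> arm_command(increments=[[0, 0, 0, 0, 0, 0, 0], [0, 0, 0, 0, 0, 0, 0], [0, 0, 0, 0, 0, 0, 0], [0, 0, 0, 0, 0, 0, 0]])

```text
time_s: 4.73
tcp_pos: [0.5544, -0.0247, 0.0155]
ee_rot: [0.002, 0.112, 0.994, -0.0]
wrist_force: [-1.8, -0.3, 7.3]
finger_gap: 0.263
finger_force: 89.3
```

>>> arm_command(increments=[[0, 0, 0, 0, 0, 0.02, 0], [0, 0, 0, 0, 0, 0.03, 0], [0, 0, 0, 0, 0, 0.03, 0], [0, 0, 0, 0, 0, 0.03, 0], [0, 0, 0, 0, 0, 0.028, 0], [0, 0, 0.04, -0.0008, 0.013, 0, 0], [0, 0, 0.06, -0.0008, 0.02, 0, 0], [0, 0, 0.06, -0.0008, 0.02, 0, 0], [0, 0, 0.06, -0.0008, 0.02, 0, 0], [0, 0, 0.06, -0.0008, 0.02, 0, 0], [0, 0, 0.06, -0.0008, 0.02, 0, 0], [0, 0, 0.06, -0.0008, 0.02, 0, 0]])

```text
time_s: 5.73
tcp_pos: [0.5467, 0.11, 0.1499]
ee_rot: [-0.001, -0.089, 0.996, 0.0]
wrist_force: [0.2, 0.7, -2.7]
finger_gap: 0.261
finger_force: 88.6
```

>>> arm_command(increments=[[0, 0, 0.06, -0.0008, 0.02, 0, 0], [0, 0, 0.06, -0.0008, 0.02, 0, 0], [0, 0, 0.06, -0.0008, 0.02, 0, 0], [0, 0, 0.06, -0.0008, 0.02, 0, 0], [0, 0, 0.06, -0.0008, 0.02, 0, 0], [0, 0, 0.06, -0.0008, 0.02, 0, 0], [0, 0, 0.06, -0.0008, 0.02, 0, 0], [0, 0, 0.06, -0.0008, 0.02, 0, 0], [0, 0, 0.026, 0, 0.011, 0, 0], [0, 0, 0, 0, 0, 0, 0], [0, 0, 0, 0, 0, 0, 0]])

```text
time_s: 6.65
tcp_pos: [0.5406, 0.2797, 0.15]
ee_rot: [-0.001, -0.334, 0.943, -0.0]
wrist_force: [0.9, -0.3, -2.7]
finger_gap: 0.262
finger_force: 88.5
```

Run:
```python
from h import *
np.set_printoptions(precision=4,suppress=True)
c=arm.camera("wrist"); save("w2.png",c["frame"]); o=arm.get_obs(); print(o["time_s"],o["tcp_pos"],o["ee_rot"],o["joint_pos"],o["wrist_force"],o["finger_gap"])
import pickle; pickle.dump((c,o),open("w2.pkl","wb"))
for k,z in dict(spirit_level=.15,wheel_grip=.08,lane_home=.05,lane_mouth=.053,bridge_mid=.1).items():
    for r in arm.recognise(k,c)[:2]: print(k,round(r["p"],2),np.array(r["xy"]),onz(c,r["xy"],z))
```

```text
6.7 [0.5408 0.279  0.1503] [-0.0005 -0.3335  0.9428 -0.0004] [ 0.4208  0.1138  1.3495 -0.0006  1.6793 -1.8301] [ 0.3001 -1.3224 -2.6831] 0.2625481985135404
spirit_level 0.62 [283.1 259.4] [0.5382 0.2782 0.15  ]
wheel_grip 0.97 [431.3 250.7] [0.4917 0.3794 0.08  ]
wheel_grip 0.72 [385.8 239.4] [0.5062 0.3474 0.08  ]
lane_home 0.75 [386.3 240.8] [0.5101 0.3646 0.05  ]
lane_mouth 0.75 [382.2 242.4] [0.5129 0.3614 0.053 ]
bridge_mid 0.86 [380.5 241.1] [0.5071 0.3349 0.1   ]
```

View pics/w2.png

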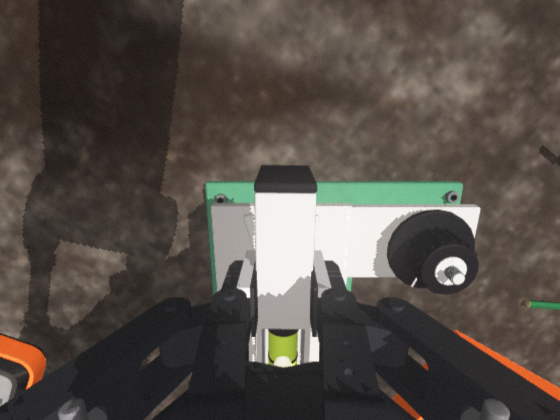

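View: near plate edge on row ~206 from (212,205) to (480,208), green corners (205,183),(462,183), wheel skirt centred ~(430,247); the level hides mid-lane. I'll zoom in for the rails.

Run:
```python
from h import *
a=cv2.imread("pics/w2.png")[175:315,195:395]
a=cv2.convertScaleAbs(cv2.resize(a,(800,560),interpolation=cv2.INTER_CUBIC),alpha=1.0)
cv2.imwrite("pics/w2c.png",a)
```

```text
(no output)
```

View pics/w2c.png

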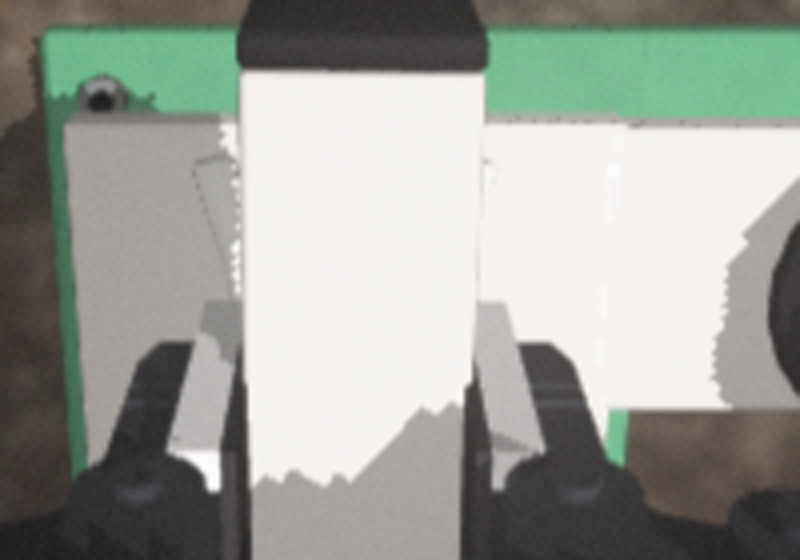

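Run:
```python
from h import *
import pickle
np.set_printoptions(precision=4,suppress=True)
c,o=pickle.load(open("w2.pkl","rb"))
C=lambda u,v:(195+u/4,175+v/4)
for z in (.053,.056,.059):
    p,q=onz(c,C(66,122),z),onz(c,C(625,122),z)
    print(z,"width",np.linalg.norm(p-q),"near mid",(p+q)/2,"ang",np.degrees(np.arctan2(*(q-p)[1::-1]))-90)
g=[onz(c,C(43,30),.012),onz(c,(462,183),.012)];print("green",g,np.degrees(np.arctan2(*(g[1]-g[0])[1::-1]))-90, np.linalg.norm(g[1]-g[0]))
print("wheel skirt",onz(c,(430.5,248),.073), "spindle", onz(c,(452,270),.105))
zt=.1503-.0155+.04
a,b=onz(c,C(243,72),zt),onz(c,C(485,70),zt);print("level end",(a+b)/2,np.linalg.norm(a-b))
a2,b2=onz(c,C(250,480),zt),onz(c,C(464,480),zt);d=(a2+b2-a-b);print("lvl dir",np.degrees(np.arctan2(*d[1::-1])))
q=o["ee_rot"];print("tool dir",np.degrees(2*np.arctan2(q[2],q[1]))-180)
```

```text
0.053 width 0.10975931081794127 near mid [0.5401 0.2779 0.053 ] ang 39.01728732683978
0.056 width 0.10838775525363206 near mid [0.5394 0.2774 0.056 ] ang 39.01728732683986
0.059 width 0.10701619968932274 near mid [0.5387 0.2768 0.059 ] ang 39.01728732683986
green [array([0.5759, 0.219 , 0.012 ]), array([0.431 , 0.3985, 0.012 ])] 38.90338916733219 0.23065308741513352
wheel skirt [0.4908 0.3821 0.073 ] spindle [0.4917 0.383  0.105 ]
level end [0.5061 0.2537 0.1748] 0.023128789662346525
lvl dir 38.20374826092596
tool dir 38.96224041053608
```

>>> arm_command(increments=[[-0.0055, 0.0068, 0, 0.0009, -0.0012, -0.015, 0], [-0.0055, 0.0068, 0, 0, 0, -0.02, 0], [-0.0055, 0.0068, 0, 0, 0, -0.02, 0], [0, 0, 0, 0, 0, -0.015, 0], [0, 0, 0, 0, 0, 0, 0], [0, 0, 0, 0, 0, 0, 0]])

```text
time_s: 7.45
tcp_pos: [0.5411, 0.2777, 0.0789]
ee_rot: [-0.014, -0.334, 0.943, -0.005]
wrist_force: [-1.2, -0.9, -2.7]
finger_gap: 0.259
finger_force: 88.3
```

Run:
```python
from h import *
np.set_printoptions(precision=4,suppress=True)
c=arm.camera("wrist"); a=cv2.resize(c["frame"][150:350,180:400],(660,600),interpolation=cv2.INTER_CUBIC); save("w3.png",a); o=arm.get_obs(); print(o["time_s"],o["tcp_pos"],o["ee_rot"],o["wrist_force"])
import pickle; pickle.dump((c,o),open("w3.pkl","wb"))
```

```text
7.5 [0.5419 0.2781 0.0806] [-0.0126 -0.3338  0.9426 -0.0044] [-0.4376 -0.1099 -2.691 ]
```

View pics/w3.png

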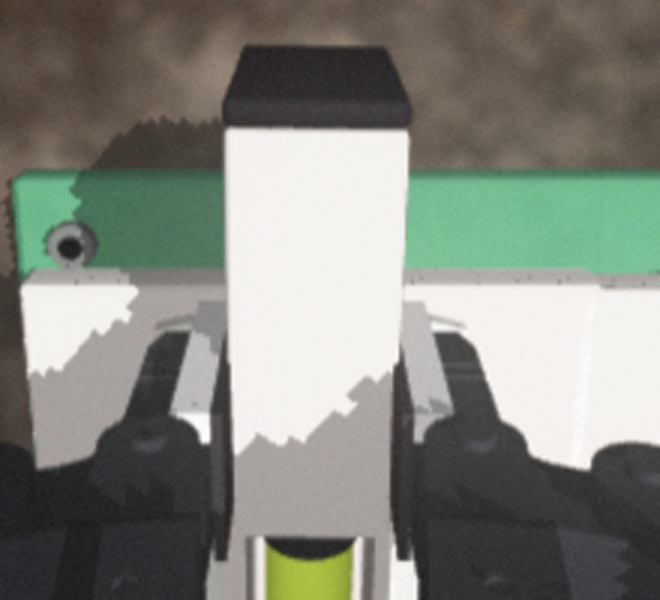

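The level's centre line agrees with the rail flares' and plate's middle within ~0.3 mm (level 316, plate 310 at its scale). Lowering.

>>> arm_command(increments=[[0, 0, 0, 0, 0, -0.003, 0], [0, 0, 0, 0, 0, -0.002, 0], [0, 0, 0, 0, 0, -0.002, 0], [0, 0, 0, 0, 0, 0, 0], [0, 0, 0, 0, 0, 0, 0]])

```text
time_s: 7.92
tcp_pos: [0.5419, 0.2784, 0.074]
ee_rot: [-0.012, -0.334, 0.943, -0.004]
wrist_force: [0.4, 0.9, -2.4]
finger_gap: 0.26
finger_force: 88.4
```

>>> arm_command(increments=[[0, 0, 0, 0, 0, -0.001, 0], [0, 0, 0, 0, 0, -0.001, 0], [0, 0, 0, 0, 0, 0, 0], [0, 0, 0, 0, 0, 0, 0]])

```text
time_s: 8.25
tcp_pos: [0.542, 0.2785, 0.0722]
ee_rot: [-0.012, -0.334, 0.943, -0.004]
wrist_force: [-0.9, 0.2, -0.2]
finger_gap: 0.261
finger_force: 88.9
```

>>> arm_command(increments=[[0, 0, 0, 0.0031, 0.0025, -0.0006, 0], [0, 0, 0, 0.0047, 0.0038, -0.0002, 0], [0, 0, 0, 0.0047, 0.0038, -0.0002, 0], [0, 0, 0, 0.0047, 0.0038, -0.0002, 0], [0, 0, 0, 0.0047, 0.0038, -0.0002, 0], [0, 0, 0, 0.0047, 0.0038, -0.0002, 0], [0, 0, 0, 0, 0, 0, 0]])

```text
time_s: 8.83
tcp_pos: [0.5698, 0.3008, 0.0711]
ee_rot: [-0.011, -0.334, 0.942, -0.004]
wrist_force: [-1.7, -1.5, 5.1]
finger_gap: 0.259
finger_force: 89.5
```

>>> arm_command(increments=[[0, 0, 0, 0.0039, 0.0031, -0.0001, 0], [0, 0, 0, 0.0039, 0.0031, -0.0001, 0], [0, 0, 0, 0.0039, 0.0031, -0.0001, 0], [0, 0, 0, 0.0039, 0.0031, -0.0001, 0], [0, 0, 0, 0.0039, 0.0031, -0.0001, 0], [0, 0, 0, 0.0039, 0.0031, -0.0002, 0], [0, 0, 0, 0, 0, 0, 0]])

```text
time_s: 9.42
tcp_pos: [0.593, 0.3193, 0.0703]
ee_rot: [-0.012, -0.334, 0.942, -0.004]
wrist_force: [-1.9, -1.1, 5.4]
finger_gap: 0.265
finger_force: 89.5
```

>>> arm_command(increments=[[0, 0, 0, 0.0023, 0.0019, -0.0001, 0], [0, 0, 0, 0.0023, 0.0019, 0, 0], [0, 0, 0, 0.0016, 0.0013, -0.0001, 0], [0, 0, 0, 0, 0, 0, 0]])

```text
time_s: 9.75
tcp_pos: [0.5988, 0.324, 0.0701]
ee_rot: [-0.012, -0.334, 0.942, -0.004]
wrist_force: [-3.2, -2.6, 6.3]
finger_gap: 0.262
finger_force: 89.5
```

>>> arm_command(increments=[[0, 0, 0, 0.0012, 0.0009, 0, 0], [0, 0, 0, 0.0012, 0.0009, -0.0001, 0], [0, 0, 0, 0.0012, 0.0009, 0, 0], [0, 0, 0, 0, 0, 0, 0]])

```text
time_s: 10.08
tcp_pos: [0.6003, 0.3252, 0.07]
ee_rot: [-0.015, -0.334, 0.943, -0.005]
wrist_force: [-13.2, -9.1, 10.6]
finger_gap: 0.259
finger_force: 90.1
```

>>> arm_command(increments=[[0, 0, 0, 0, 0, 0.001, 0], [0, 0, 0, 0, 0, 0, 0.5], [0, 0, 0, 0, 0, 0, 0.5], [0, 0, 0, 0, 0, 0, 0.5], [0, 0, 0, -0.0013, -0.001, 0, 0.5], [0, 0, 0, 0, 0, 0.015, 0.5], [0, 0, 0, 0, 0, 0.025, 0.5], [0, 0, 0, 0, 0, 0.03, 0.5], [0, 0, 0, -0.0155, -0.0126, 0.03, 0.5], [0, 0, 0, -0.0155, -0.0126, 0.02, 0.6], [0, 0, 0, 0, 0, 0, 0.6]])

```text
time_s: 11.0
tcp_pos: [0.5698, 0.2997, 0.1978]
ee_rot: [-0.007, -0.334, 0.943, -0.004]
wrist_force: [-0.2, -0.9, 1.7]
finger_gap: 0.601
finger_force: 0.0
```

Run:
```python
from h import *
np.set_printoptions(precision=4,suppress=True)
c=arm.camera("wrist"); save("w4.png",c["frame"]); o=arm.get_obs(); print(o["time_s"],o["tcp_pos"],o["ee_rot"],o["wrist_force"],o["joint_pos"])
import pickle; pickle.dump((c,o),open("w4.pkl","wb"))
for k,z in dict(spirit_level=.09,vial_mid=.089,bubble_mid=.089,wheel_grip=.08,).items():
    for r in arm.recognise(k,c)[:2]: print(k,round(r["p"],2),np.array(r["xy"]),onz(c,r["xy"],z))
print(proj(c,[.6406,.3592,.053]))
```

```text
11.05 [0.5701 0.3002 0.195 ] [-0.0085 -0.3338  0.9426 -0.004 ] [-0.6016  0.5963 -0.469 ] [ 0.4352  0.2244  1.1479 -0.0065  1.787  -1.8176]
spirit_level 0.92 [284.8 269.6] [0.6141 0.3375 0.09  ]
vial_mid 0.57 [281.6 271.3] [0.6175 0.3367 0.089 ]
vial_mid 0.43 [318.3 212.2] [0.5562 0.3263 0.089 ]
bubble_mid 0.5 [312.9 215.7] [0.5614 0.3248 0.089 ]
bubble_mid 0.44 [285.2 292.3] [0.6316 0.3522 0.089 ]
wheel_grip 0.66 [414.2 193.5] [0.4943 0.3808 0.08  ]
[284.8945 283.2554]
```

View pics/w4.png

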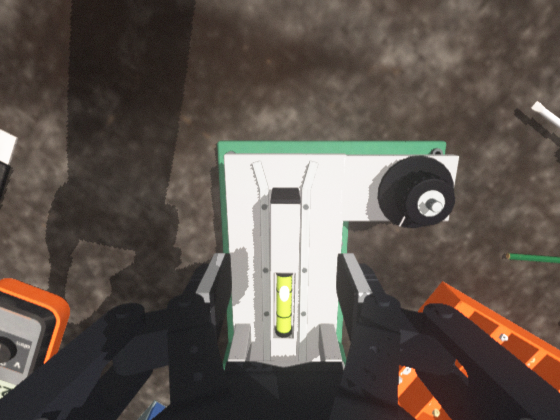

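View: level lies in the lane between rails (end at (285,190)), bubble shown at near side (284,293); wheel skirt centred ~(416,191), spindle (432,206).

Run:
```python
from h import *
import pickle
np.set_printoptions(precision=4,suppress=True)
c,o=pickle.load(open("w4.pkl","rb"))
H=np.array([.6406,.3592]);d=np.array([.7777,.6286]);n=np.array([-.6286,.7777])
def L(t,uv,z):
    p=onz(c,uv,z);print(t,p,"lane",(p[:2]-H)@d*1e3,(p[:2]-H)@n*1e3)
L("near top edge",(285.5,202),.0945)
L("plate R",(226,153.5),.056);L("plate L",(344,154.5),.056)
f=c["frame"]; g=cv2.cvtColor(f,cv2.COLOR_RGB2GRAY)
m=((g<70)).astype(np.uint8); m[:, :375]=0; m[:,462:]=0; m[232:]=0; m[:150]=0
cs,_=cv2.findContours(m,cv2.RETR_EXTERNAL,cv2.CHAIN_APPROX_NONE); k=max(cs,key=cv2.contourArea); e=cv2.fitEllipse(cv2.convexHull(k)); print(e)
for z in(.065,.07,.075): L("skirt",(416.5,191.5),z)
L("spindle top",(433,206),.11)
for z in (.06,.065,.07): print(z,[proj(c,np.r_[H+d*-.098+n*.115,z])])
```

```text
near top edge [0.5654 0.2987 0.0945] lane -96.49672623720609 0.21096487311228612
plate R [0.5721 0.2361 0.056 ] lane -130.68059178840025 -52.69788957068196
plate L [0.5067 0.3182 0.056 ] lane -129.91612564596164 52.329921803037955
((413.611083984375, 196.18161010742188), (72.7585678100586, 88.20474243164062), 51.90138626098633)
skirt [0.4906 0.3883 0.065 ] lane -98.33683455285986 116.88845412357342
skirt [0.4911 0.3859 0.07  ] lane -99.51806653751397 114.76289275247328
skirt [0.4915 0.3835 0.075 ] lane -100.69929852216809 112.63733138137317
spindle top [0.4945 0.3845 0.11  ] lane -97.75078001680578 111.50681400662098
0.06 [array([412.1641, 190.5898])]
0.065 [array([414.3264, 191.8704])]
0.07 [array([416.5631, 193.1951])]
```

>>> arm_command(increments=[[0.0041, -0.0051, 0.09, -0.0098, 0.0107, -0.004, 0.8], [0.0041, -0.0051, 0.09, -0.0098, 0.0107, -0.004, 0.8], [0.0041, -0.0051, 0.09, -0.0098, 0.0107, -0.004, 0.8], [0, 0, 0.09, -0.0098, 0.0107, -0.004, 0.8], [0, 0, 0.09, -0.0098, 0.0107, -0.004, 0.8], [0, 0, 0.09, -0.0098, 0.0107, -0.004, 0.8], [0, 0, 0.09, -0.0098, 0.0107, -0.004, 0.8], [0, 0, 0.085, -0.0098, 0.0107, -0.004, 0.8], [0, 0, 0, 0, 0, -0.01, 0.8], [0, 0, 0, 0, 0, 0, 0.8], [0, 0, 0, 0, 0, 0, 0.8]], grip_force=40)

```text
time_s: 12.17
tcp_pos: [0.4908, 0.3849, 0.1458]
ee_rot: [-0.004, -0.642, 0.767, -0.003]
wrist_force: [0.7, 0.1, 0.1]
finger_gap: 0.803
finger_force: 0.0
```

Run:
```python
from h import *
np.set_printoptions(precision=4,suppress=True)
ims=[]
o=arm.get_obs(); print(o["time_s"],o["tcp_pos"],o["ee_rot"],o["joint_pos"])
c=arm.camera("wrist"); ims.append(cv2.resize(c["frame"],(400,300)))
print("wheel px expected",proj(c,[.492,.3855,.07]), proj(c,[.492,.3855,.098]),"tcp",proj(c,o["tcp_pos"]))
for r in arm.recognise("wheel_grip",c)[:1]: print(r["p"],r["xy"],onz(c,r["xy"],.083))
for n in("top","scene"):
    c=arm.camera(n);p=proj(c,[.639,.358,.089]).astype(int);print(n,p,c["frame"].shape)
    x,y=p; ims.append(cv2.resize(c["frame"][y-30:y+30,x-40:x+40],(400,300),interpolation=cv2.INTER_CUBIC))
ims.append(np.zeros_like(ims[0]))
save("w5.png",np.vstack([np.hstack(ims[:2]),np.hstack(ims[2:])]))
```

```text
12.1667 [0.4908 0.3849 0.1458] [-0.0037 -0.6418  0.7668 -0.0033] [ 0.6145  0.1609  1.3061 -0.0073  1.6814 -2.3508]
wheel px expected [282.2557 217.4942] [282.1054 231.3088] tcp [283.9359 264.2849]
0.88 [280.7, 217.2] [0.4922 0.3809 0.083 ]
top [173 187] (420, 560, 3)
scene [201 171] (420, 560, 3)
```

View pics/w5.png

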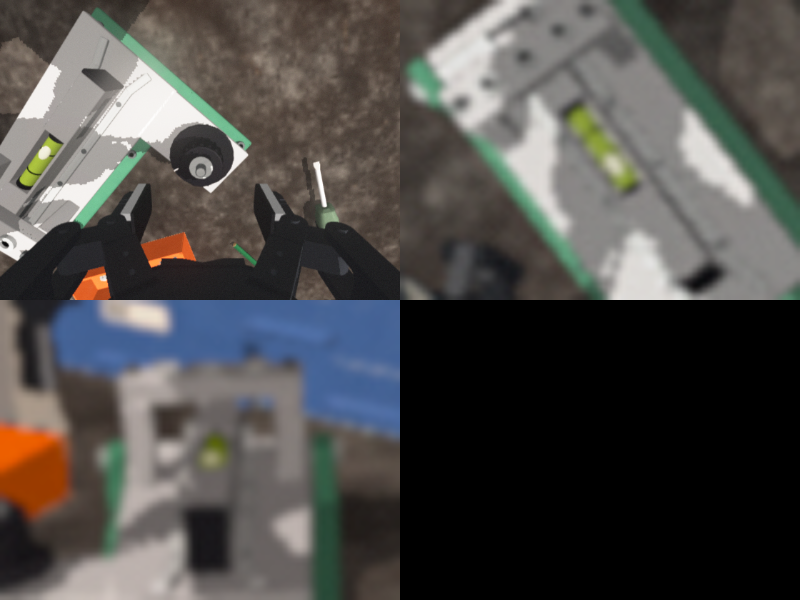

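Wrist: wheel skirt at (281,216) as expected; top camera sees the vial and bubble unobstructed. Descending onto the wheel.

>>> arm_command(increments=[[0, 0, 0, 0.0005, 0.0004, -0.02, 0.8], [0, 0, 0, 0.0005, 0.0004, -0.02, 0.8], [0, 0, 0, 0, 0, -0.018, 0.8], [0, 0, 0, 0, 0, -0.01, 0.8], [0, 0, 0, 0, 0, 0, 0.8], [0, 0, 0, 0, 0, 0, 0], [0, 0, 0, 0, 0, 0, 0], [0, 0, 0, 0, 0, 0, 0], [0, 0, 0, 0, 0, 0, 0]], grip_force=40)

```text
time_s: 13.12
tcp_pos: [0.4927, 0.3869, 0.0823]
ee_rot: [-0.0, -0.643, 0.766, -0.003]
wrist_force: [-0.5, -0.7, 5.7]
finger_gap: 0.444
finger_force: 40.0
```

>>> arm_command(increments=[[0, 0, 0, 0, 0, 0, 0.75], [0, 0, 0, 0, 0, 0, 0.75], [0, 0, 0, 0, 0, -0.005, 0.75], [0, 0, 0, 0, 0, -0.005, 0.75], [0, 0, 0, 0, 0, 0, 0.75]])

```text
time_s: 13.53
tcp_pos: [0.4913, 0.386, 0.0681]
ee_rot: [-0.003, -0.643, 0.766, -0.003]
wrist_force: [-0.9, -0.2, -1.4]
finger_gap: 0.751
finger_force: 0.0
```

>>> arm_command(increments=[[0, 0, 0, 0, 0, 0, 0], [0, 0, 0, 0, 0, 0, 0], [0, 0, 0, 0, 0, 0, 0], [0, 0, 0, 0, 0, 0, 0], [0, 0, 0, 0, 0, 0, 0]], grip_force=50)

```text
time_s: 13.95
tcp_pos: [0.4924, 0.3863, 0.0703]
ee_rot: [-0.002, -0.643, 0.766, -0.003]
wrist_force: [3.4, -0.6, -0.7]
finger_gap: 0.452
finger_force: 50.4
```

>>> arm_command(increments=[[0, 0, 0, 0, 0, -0.003, 0], [0, 0, 0, 0, 0, -0.003, 0], [0, 0, 0, 0, 0, 0, 0], [0, 0, 0, 0, 0, 0, 0]])

```text
time_s: 14.28
tcp_pos: [0.4921, 0.3861, 0.066]
ee_rot: [-0.002, -0.643, 0.766, -0.004]
wrist_force: [-3.2, -5.1, 8.7]
finger_gap: 0.45
finger_force: 51.0
```

>>> arm_command(increments=[[0, 0, 0, 0, 0, -0.003, 0], [0, 0, 0, 0, 0, -0.003, 0], [0, 0, 0, 0, 0, 0, 0], [0, 0, 0, 0, 0, 0, 0]])

```text
time_s: 14.62
tcp_pos: [0.4916, 0.3857, 0.0609]
ee_rot: [-0.002, -0.643, 0.766, -0.004]
wrist_force: [-7.5, -8.3, 12.7]
finger_gap: 0.453
finger_force: 51.7
```

>>> arm_command(increments=[[0, 0, 0, -0.0008, -0.0007, -0.003, 0], [0, 0, 0, -0.0004, -0.0003, -0.003, 0], [0, 0, 0, 0, 0, 0, 0], [0, 0, 0, 0, 0, 0, 0]])

```text
time_s: 14.95
tcp_pos: [0.4917, 0.3858, 0.0605]
ee_rot: [0.001, -0.643, 0.766, -0.004]
wrist_force: [-13.2, -12.8, 32.3]
finger_gap: 0.454
finger_force: 53.3
```

>>> arm_command(increments=[[0, 0, 0, 0, 0, -0.002, 0], [0, 0, 0, 0, 0, 0, 0], [0, 0, 0, 0, 0, 0, 0]])

```text
time_s: 15.2
tcp_pos: [0.4917, 0.3859, 0.0604]
ee_rot: [0.001, -0.643, 0.766, -0.004]
wrist_force: [-16.0, -14.1, 38.6]
finger_gap: 0.457
finger_force: 54.3
```

>>> arm_command(increments=[[0, 0, 0, 0, 0, -0.002, 0], [0, 0, 0, 0, 0, 0, 0], [0, 0, 0, 0, 0, 0, 0]])

```text
time_s: 15.45
tcp_pos: [0.4917, 0.386, 0.0603]
ee_rot: [0.002, -0.643, 0.766, -0.004]
wrist_force: [-20.1, -15.9, 46.8]
finger_gap: 0.45
finger_force: 55.0
```

>>> arm_command(increments=[[0, 0, 0, 0, 0, 0.003, 0], [0, 0, 0, 0, 0, 0.003, 0], [0, 0, 0, 0, 0, 0, 0], [0, 0, 0, 0, 0, 0, 0]])

```text
time_s: 15.78
tcp_pos: [0.4916, 0.3858, 0.0607]
ee_rot: [0.001, -0.643, 0.766, -0.004]
wrist_force: [-9.1, -9.3, 23.8]
finger_gap: 0.451
finger_force: 52.7
```

>>> arm_command(increments=[[0, 0, 0, -0.0015, -0.0012, 0, 0], [0, 0, 0, 0, 0, 0, 0], [0, 0, 0, 0, 0, 0, 0]])

```text
time_s: 16.03
tcp_pos: [0.4916, 0.3857, 0.0607]
ee_rot: [0.003, -0.643, 0.766, -0.004]
wrist_force: [-1.9, -4.2, 20.0]
finger_gap: 0.449
finger_force: 52.3
```

```bash
cat > bub.py <<'E'
from h import *
np.set_printoptions(precision=2,suppress=True)
def bub(dbg=False,N=6):
    f=0
    for i in range(N):
        c=arm.camera("top"); f=f+c["frame"].astype(float)
    f/=N
    # sample strip along lane in image, at vial height
    s=np.arange(-45,45.1,.5)*1e-3; d=np.array([.7777,.6286]);n=np.array([-.6286,.7777]);H=np.array([.6406,.3592])
    P=np.array([[proj(c,np.r_[H+d*a+n*b,.087]) for a in s] for b in np.arange(-14,14.1,1)*1e-3]).astype(np.float32)
    st=cv2.remap(f.astype(np.float32),P[...,0],P[...,1],cv2.INTER_CUBIC)
    return c,s*1e3,st
if __name__=="__main__":
    c,s,st=bub(True)
    yel=(st[...,0]+st[...,1])/2-st[...,2]
    print("rows",yel.mean(1)); j=int(np.argmax(yel.mean(1))); q=st[max(0,j-2):j+3].mean(0)
    for a,b in list(zip(s,q))[::6]: print(a,b)
    save("s.png",cv2.resize(np.clip(st,0,255).astype(np.uint8),(720,232)))
    o=arm.get_obs();print(o["time_s"],o["tcp_pos"],o["wrist_force"],o["torque"],o["joint_pos"])
E
python3 bub.py
```

```text
rows [ 2.09  3.01  4.64  7.18 10.82 15.62 21.52 28.2  35.03 41.21 46.07 49.25
 50.92 51.42 50.88 49.27 46.27 41.67 35.66 28.64 21.39 14.61  8.99  4.93
  2.47  1.31  0.99  1.06  1.24]
-45.0 [187.71 184.43 181.89]
-42.0 [166.74 164.76 162.64]
-39.0 [149.76 147.84 146.84]
-36.00000000000001 [124.87 122.8  123.9 ]
-33.0 [90.53 92.04 80.88]
-30.0 [ 99.61 111.6   53.79]
-27.0 [132.93 151.45  56.33]
-24.0 [147.12 167.54  60.72]
-21.0 [147.98 168.42  61.49]
-18.000000000000004 [139.63 158.8   59.44]
-15.0 [123.86 140.33  54.27]
-12.0 [125.73 142.74  55.3 ]
-9.000000000000002 [140.59 160.34  58.16]
-6.0 [146.71 167.33  60.61]
-3.0 [153.82 171.48  79.22]
0.0 [175.34 185.09 123.18]
3.0 [204.01 206.   167.48]
6.0 [216.45 215.15 185.21]
9.000000000000002 [211.45 210.5  181.01]
12.0 [193.15 195.84 156.03]
15.0 [171.1 181.8 116.6]
18.000000000000004 [154.28 172.48  80.  ]
21.0 [148.64 169.35  63.74]
24.0 [143.83 164.12  57.71]
27.0 [118.55 135.45  48.5 ]
30.0 [78.91 87.45 48.73]
33.0 [88.96 87.99 86.69]
36.00000000000001 [130.37 127.37 127.97]
39.0 [148.48 145.42 143.68]
42.0 [148.77 146.13 144.44]
45.0 [147.7  145.85 143.9 ]
16.3333 [0.49 0.39 0.06] [-2.93 -4.11 20.51] [-0.48  0.16  0.06] [ 0.61  0.18  1.43 -0.01  1.52 -2.35]
```

>>> arm_command(increments=[[0, 0, -0.1, 0, 0, 0.0001, 0], [0, 0, -0.1, 0, 0, 0.0001, 0], [0, 0, -0.1, 0, 0, 0.0002, 0], [0, 0, -0.1, 0, 0, 0.0001, 0], [0, 0, -0.1, 0, 0, 0.0001, 0], [0, 0, -0.1, 0, 0, 0.0002, 0], [0, 0, -0.1, 0, 0, 0.0001, 0], [0, 0, -0.1, 0, 0, 0.0001, 0], [0, 0, -0.1, 0, 0, 0.0002, 0], [0, 0, -0.1, 0, 0, 0.0001, 0], [0, 0, 0, 0, 0, 0, 0]])

```text
time_s: 17.25
tcp_pos: [0.4919, 0.3856, 0.0619]
ee_rot: [0.002, -0.194, 0.981, -0.0]
wrist_force: [-0.4, -2.8, 19.7]
finger_gap: 0.453
finger_force: 52.2
```

>>> arm_command(increments=[[0, 0, -0.1, 0, 0, 0.0001, 0], [0, 0, -0.1, 0, 0, 0.0001, 0], [0, 0, -0.1, 0, 0, 0.0002, 0], [0, 0, -0.1, 0, 0, 0.0001, 0], [0, 0, -0.1, 0, 0, 0.0001, 0], [0, 0, -0.1, 0, 0, 0.0002, 0], [0, 0, -0.1, 0, 0, 0.0001, 0], [0, 0, -0.1, 0, 0, 0.0001, 0], [0, 0, 0, 0, 0, 0, 0], [0, 0, 0, 0, 0, 0, 0]])

```text
time_s: 18.08
tcp_pos: [0.4919, 0.3853, 0.0629]
ee_rot: [0.0, 0.201, 0.98, 0.002]
wrist_force: [-0.4, -3.4, 20.4]
finger_gap: 0.451
finger_force: 52.3
```

>>> arm_command(increments=[[0, 0, 0, 0, 0, 0, 0], [0, 0, 0, 0, 0, 0, 0], [0, 0, 0, 0, 0, 0, 0], [0, 0, 0, 0, 0, 0, 0], [0, 0, 0, 0, 0, 0, 0], [0, 0, 0, 0, 0, 0, 0], [0, 0, 0, 0, 0, 0, 0], [0, 0, 0, 0, 0, 0, 0], [0, 0, 0, 0, 0, 0, 0], [0, 0, 0, 0, 0, 0, 0]])

```text
time_s: 18.92
tcp_pos: [0.4919, 0.3853, 0.0629]
ee_rot: [0.0, 0.201, 0.98, 0.002]
wrist_force: [-1.0, -3.8, 20.3]
finger_gap: 0.454
finger_force: 52.3
```

```bash
cat > b2.py <<'E'
from bub import *
c,s,st=bub(); q=st[11:16].mean(0); w=np.clip(q[:,2]-66,0,None)*(abs(s)<27); g=q[:,1]
print("bubble",(s*w).sum()/w.sum(),"peak",s[w.argmax()],w.max())
lo=(s>-38)&(s<-26);hi=(s>24)&(s<38); print("vial mid from ends",(s[lo][g[lo].argmin()]+s[hi][g[hi].argmin()])/2, "ends",s[lo][g[lo].argmin()],s[hi][g[hi].argmin()])
print("G",g[::4])
o=arm.get_obs();print(o["time_s"],o["tcp_pos"]*1e3,o["ee_rot"],o["wrist_force"],o["torque"],o["joint_pos"],o["finger_gap"])
E
python3 b2.py
```

```text
bubble 2.792800439565642 peak 2.0 133.11281
vial mid from ends 0.25 ends -31.5 32.0
G [184.02 169.65 158.49 149.83 139.74 120.21  97.63  93.46 115.64 144.46
 161.68 167.65 167.99 165.68 158.12 145.1  135.49 139.92 153.92 167.99
 181.72 199.22 215.   224.98 224.67 217.84 202.97 181.69 156.12 141.15
 144.94 158.33 166.5  169.   168.36 162.63 144.55 114.86  87.33  85.49
 108.82 133.89 144.75 146.8  145.93 145.01]
19.2167 [491.89 385.32  62.9 ] [0.   0.2  0.98 0.  ] [-0.72 -3.84 19.42] [-0.89  0.09 -0.06] [ 0.61  0.19  1.43  0.    1.53 -0.56] 0.45494214595213656
```

>>> arm_command(increments=[[0, 0, -0.1, 0, 0, 0.0001, 0], [0, 0, -0.1, 0, 0, 0.0001, 0], [0, 0, -0.1, 0, 0, 0.0002, 0], [0, 0, -0.1, 0, 0, 0.0001, 0], [0, 0, -0.1, 0, 0, 0.0001, 0], [0, 0, -0.1, 0, 0, 0.0002, 0], [0, 0, -0.1, 0, 0, 0.0001, 0], [0, 0, 0, 0, 0, 0, 0], [0, 0, 0, 0, 0, 0, 0], [0, 0, 0, 0, 0, 0, 0], [0, 0, 0, 0, 0, 0, 0], [0, 0, 0, 0, 0, 0, 0]])

```text
time_s: 20.22
tcp_pos: [0.4917, 0.3853, 0.0638]
ee_rot: [-0.001, 0.525, 0.851, 0.004]
wrist_force: [-0.4, -5.0, 20.8]
finger_gap: 0.455
finger_force: 52.3
```

>>> arm_command(increments=[[0, 0, 0, 0, 0, 0, 0], [0, 0, 0, 0, 0, 0, 0], [0, 0, 0, 0, 0, 0, 0], [0, 0, 0, 0, 0, 0, 0], [0, 0, 0, 0, 0, 0, 0], [0, 0, 0, 0, 0, 0, 0], [0, 0, 0, 0, 0, 0, 0], [0, 0, 0, 0, 0, 0, 0], [0, 0, 0, 0, 0, 0, 0], [0, 0, 0, 0, 0, 0, 0]])

```text
time_s: 21.05
tcp_pos: [0.4917, 0.3852, 0.0638]
ee_rot: [-0.001, 0.525, 0.851, 0.004]
wrist_force: [-0.8, -3.6, 20.2]
finger_gap: 0.45
finger_force: 52.3
```

```bash
python3 b2.py
python3 - <<'E'
from h import *
ims=[]
for n in("top","scene","wrist"):
    c=arm.camera(n);x,y=proj(c,[.639,.358,.075]).astype(int)
    f=c["frame"] if n=="wrist" else c["frame"][y-30:y+30,x-40:x+40]
    ims.append(cv2.resize(f,(400,300),interpolation=cv2.INTER_CUBIC))
c=arm.camera("top");ims.append(cv2.resize(c["frame"][140:290,100:300],(400,300)))
save("w6.png",np.vstack([np.hstack(ims[:2]),np.hstack(ims[2:])]))
E
```

```text
bubble 1.3050260362240849 peak 1.0 126.289825
vial mid from ends 0.5 ends -31.5 32.5
G [150.71 145.31 143.23 142.1  136.96 120.07  97.95  90.94 110.94 141.01
 159.86 166.81 167.44 164.44 157.17 144.11 134.58 140.05 156.23 174.07
 190.31 204.84 214.24 219.28 216.67 209.14 193.02 172.27 150.8  140.48
 146.03 158.74 166.05 168.07 167.65 162.35 144.57 113.94  82.7   77.26
 100.12 127.66 141.85 145.61 145.1  144.56]
21.35 [491.71 385.23  63.76] [-0.    0.52  0.85  0.  ] [-0.96 -3.43 19.97] [-0.91  0.39 -0.07] [0.61 0.18 1.43 0.01 1.52 0.14] 0.4563815673846208
```

View pics/w6.png

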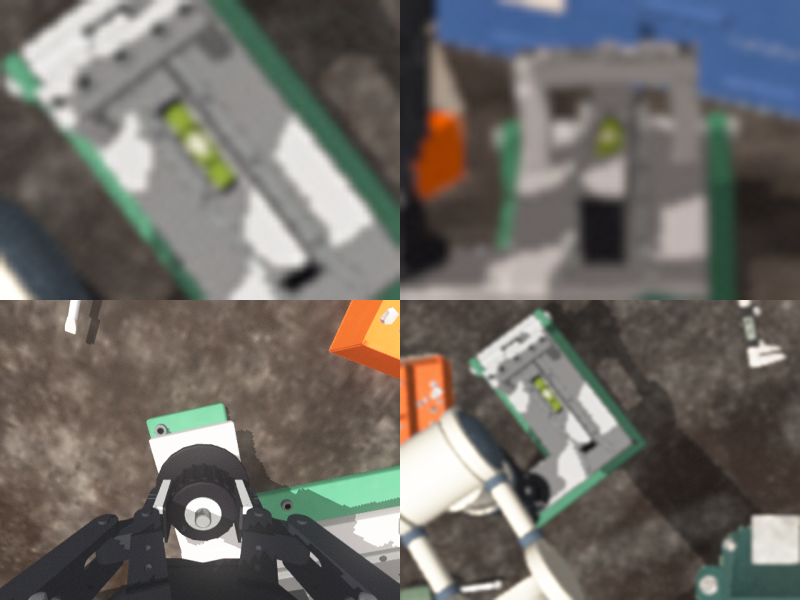

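Final view: the bubble stands between the two lines in the vial (about 0.7 mm off centre). The fingers are round the hub on the skirt, pressing at about 20 N.

```bash
python3 -c "
from rig import arm
print(arm.hand_in())"
```

```text
the job is handed in; nothing more can be done
None
```

The job is handed in at about 21 s: the level met the back stop at about 16 N before I let go, and the hand is still on the wheel, pressing the foot onto its disc at about 20 N. The bubble is about 0.7 mm off centre, between the lines. The end under the bridge can't be seen, so "fully home" rests on that contact and the near-end position.

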